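Find where the tray's sliding cover binds and back it off

ROBOT

A 6-joint arm with a two-finger parallel gripper is mounted at the origin on the work surface. World frame = base frame: x ahead of the robot, y to its left, z up, the work surface at z = 0. Lengths are in mm, angles in rad, forces in N, time in s.
With the tool pointing down it reaches from about 275 to 850 mm from the base axis. Payload 5.2 kg.
Tool frame: the origin (TCP) lies on the centre line of the jaws, within the pads' length; the fingertips stand 14 mm ahead of it and the grasp point (between the pads) lies 5 mm behind it; z points along the fingers, y is the line along which they close (so a half turn about z gives the same grasp; the last joint's range is limited). The gripper opens to 85 mm and grips with 20 to 120 N. Pads are 22 mm wide; open, the fingers measure 114 mm over their backs; the gripper's body (76 mm by 85 mm) begins 54 mm behind the grasp point. The pads swing forward as they close: fully open they stand 13 mm farther back than shut.
Start: joints at [1.02, 0.259, 1.535, -0, 1.348, -0.203], TCP at [187.435, 517.081, 245.31] pointing down, gripper open.
Joint ranges: [-3.14, 3.14], [-0.91, 2.08], [0.19, 2.58], [-1.22, 4.36], [0.22, 2.71], [-3.12, 3.12]. Speed limits (rad/s): [2.57, 2.57, 3.14, 3.14, 3.14, 3.14].

INTERFACE

Orientations are given as a rotation vector (axis times angle).
In Python, from plant import ctrl gives the robot as it stands. The module is installed in compiled form; this text tells all that it offers.
- The arm moves only by the tool apply_moves, never from a script. Its argument "rows" is text: rows parted by semicolons, each of 7 numbers parted by spaces: the turn, a rotation vector about the tool's x, y, z scaled (see below), then the shift along the tool's x, y, z scaled (see below), then the opening, from 0 (shut) to 1 (fully open). A call has exactly 8 rows; each row is the pose to reach, as a shift and turn from the pose commanded when the call began, along the tool's axes at that moment, turning the shorter way round; what a row does not reach only later rows make up. The controller multiplies each number of a shift by 1 m and each number of a turn by pi rad. A row lasts 1/12 s, in which the tool goes at most 41.7 mm and 7.16 degrees, less where a joint would pass 70% of its speed; a pose out of reach is approached as far as the arm can. A call with a number of a shift or a turn outside -1 to 1 is refused whole. A call with a gripper value outside its range is refused whole. The fingers move at their own pace and stop on an object; the grip force is fixed at half the most. Time passes only in rows, so rows that repeat a pose let the fingers close, or fill a call up. It gives the time, the measured TCP pose, the force, the opening and the grip force at its end, in the units of the state.
- ctrl.read_state(): the state, without advancing time (a new reading comes with each control period).
- ctrl.read_camera(name): name is "scene" or "side" or "wrist"; returns a dict with "img" (420x560x3 uint8, blue, green, red), "fx", "fy", "cx", "cy" (pixels), "position" and "rotation" of the camera in the world; the wrist camera has in their place "mount" (4x4, takes a point from camera to tool coordinates, whose origin is the TCP and whose axes are the flange's). Camera axes: x right, y up, looking along -z (the intrinsics and any distortion apply to the point x, -y, -z); pixel columns grow to the right and rows downward; lengths in mm; the calibration is good to about 2 mm. A picture is of the moment at which its call begins: read the wrist's pose just before it. There is no depth.
- ctrl.finish_job(): hands the job in; it is judged then, once.
The state is a dict: "t": time; "qpos": joint angles; "qvel": joint speeds; "effort": joint torques, N m; "tool_pos": TCP position; "tcp_rot": TCP orientation; "force": force on the tool from outside, world axes, zero at the start; "wrist_torque": the same for the moment, N m; "gripper_width": finger opening in mm; "grasp_force": force on a finger pad.
Only numpy, scipy, OpenCV 4.12 (cv2) and the standard library are available. Lean on these libraries where they do the work, as an engineer would, in place of code of your own. Each camera call takes 0.05 s, during which the arm holds its last target. There are 200 camera calls.

TASK

The sliding wooden cover of the long utensil tray has begun to bind somewhere along its grooves, and I want to wax that place. Slide the cover from the end where it stands towards the other end until you clearly feel it go tight, without forcing it, then draw it back about two centimetres so that it is free again, and leave it there. Do not disturb the things standing around.

Things in the scene. Friction and masses are not known exactly. Their poses are not given: they have to be found in the camera images.
- tray: Open bamboo utensil tray, fixed on the board: 140 mm wide (its x), 340 mm long (its y), 60 mm high. Origin: centre of its underside, on the 20 mm thick chestnut board (z = 0.02). A flat beech cover, 130 mm long, runs in the grooves of the two long walls, along the tray's y. (cover_runner is the cover's guide inside the wall, swell_mark the unseen start of the tight spot.)
- cover (a joint): Travel of the cover along the tray's +y, m: 0 at the tray's -y end (it starts within 50 mm of it), 0.19 at the +y end. Free, it drags with 2 N. The unseen tight spot begins somewhere from 0.08 to 0.16; there a springy resistance adds 2 N per further mm: 6 to 10 N in all is clearly tight, over 25 N is forcing. Let go while squeezed, it creeps back a little.
- handle (a point): Centre of the cover's handle, an upright beech bar across the middle of the cover: 75 mm along the tray's x, 18 mm thick along the tray's y (sliding direction), 35 mm high. Its top is 17.5 mm above this point, the cover's flat top 17.5 mm below it; the tray's long walls rise 2 mm above the cover. Moves with the cover; axes as the tray's.
- ramekin: Blue glazed ramekin, 80 mm wide, 45 mm high, on the turntable; origin: centre of its underside. Bystander.
- stamp: Steel pasta stamp, 60 mm wide, 82 mm high, on the turntable; origin: centre of its underside. Bystander.
- tumbler: Clear glass tumbler, 70 mm wide, 100 mm high, on the turntable; origin: centre of its underside. Bystander.
- brush: Orange silicone brush, 200 mm long, 36 mm wide, 18 mm high, lying on the board beyond the tray; origin: under the middle of its length. Bystander.
- turntable: Round bamboo turntable, 240 mm across, 26 mm high, fixed on the board to the robot's right; origin: centre of its underside.
- rolling_pin: Thin beech rolling pin, 340 mm long, 30 mm thick, fixed on the board to the robot's left, lying along its own x; origin: under its middle.

How it is judged (in metres and radians):
On the way:
1. the cover is pressed into the tight spot (at least 2.5 N of squeeze, on top of the drag, for 0.2 s) (contact force between cover_runner and anything else above 2.5 N), for 0.2 s.
At the end, for the whole second after the job is handed in: The cover is at rest, free of the tight spot, and stands 8 to 35 mm back (towards the -y end) from where it begins to go tight (distance between cover_runner and swell_mark between 0.0197 and 0.0457 m and contact force between cover_runner and anything else below 0.3 N and velocity of joint cover between -0.005 and 0.005 m/s); the robot touches nothing.
It fails at once if the cover is forced: more than 25 N of squeeze at the tight spot (contact force between cover_runner and anything else above 25 N).
It fails at once if a bystander (ramekin, stamp, tumbler, brush) is moved more than 25 mm or a standing one tipped (distance of any of ramekin, stamp, tumbler, brush from where it was at the start of the episode above 0.025 m or angle between any of ramekin, stamp, tumbler's own z axis and vertical above 0.4 rad).
It also fails if it takes over 40 s, if anything falls off the work surface, if the arm or the gripper's body presses on something with over 40 N, if the wrist force passes 120 N, or if a joint passes its speed limit or range.

## Working session

There is one attempt and no reset: what is moved stays moved. The work goes in short steps, Python scripts to look and compute and a tool call to move; the robot and the scene stay as the last step left them, time stands still between calls to the robot, and variables do not carry over. Pictures are saved under pics/ and viewed, at most 10 in all, crops included, and the job is handed in when it is done.

Besides the shell and the picture viewer there is one more tool, called after ">>>" as name(argument=value, ...) on one line, values as JSON. apply_moves: Moves the arm, as the interface text tells. Its arguments: {"type":"object","properties":{"rows":{"type":"string"}},"required":["rows"]}

```bash
mkdir -p pics; cat > h.py <<'E'
import numpy as np, cv2
from scipy.spatial.transform import Rotation as R
from plant import ctrl
def ray(c,u,v):
    d=np.array([(u-c['cx'])/c['fx'],-(v-c['cy'])/c['fy'],-1.])
    r=np.array(c['rotation']); 
    return np.array(c['position']),r@d
def onz(c,u,v,z):
    p,d=ray(c,u,v); return p+d*(z-p[2])/d[2]
def proj(c,P):
    q=np.array(c['rotation']).T@(np.array(P,float)-c['position']); return c['cx']+c['fx']*q[0]/-q[2], c['cy']-c['fy']*q[1]/-q[2]
E
python3 - <<'E'
from h import *
s=ctrl.read_state(); print(s)
for n in("scene","side"):
    c=ctrl.read_camera(n); cv2.imwrite(f'pics/{n}0.png',c['img']); print({k:v for k,v in c.items() if k!='img'})
E
```

```text
{'t': 0.0, 'qpos': array([ 1.02017804e+00,  2.59331572e-01,  1.53607905e+00, -4.45861778e-06,
        1.34799549e+00, -2.02788619e-01]), 'qvel': array([ 0.00012344,  0.00144533, -0.00048408,  0.00098335,  0.00041542,
        0.00077184]), 'effort': array([-1.08143184e-03, -4.46037376e+01, -2.90567297e+01, -1.65424799e-04,
        1.20603293e-02, -9.32376906e-06]), 'tool_pos': array([187.17898097, 516.63860284, 244.48243676]), 'tcp_rot': array([-5.43502988e-01, -3.09354752e+00,  2.65078711e-03]), 'force': array([-0.63891558, -0.19464907, -1.11854463]), 'wrist_torque': array([-0.00361657,  0.00765846,  0.00479516]), 'grasp_force': 0.0, 'gripper_width': 85.09241633587143}
{'fx': 400.101165872377, 'fy': 400.101165872377, 'cx': 278.87227138371617, 'cy': 205.71926497851445, 'position': array([1200.41170245,   59.22823193,  993.79654488]), 'rotation': array([0.42974137, 0.50371082, 1.68580172])}
{'fx': 407.06537826433436, 'fy': 407.06537826433436, 'cx': 280.34910876127645, 'cy': 211.92018993925112, 'position': array([  58.65308241, -594.34157795,  743.35920377]), 'rotation': array([ 0.8244891 , -0.34630726, -0.69855268])}
```

```bash
sed -i "s/r=np.array(c\['rotation'\]); */r=R.from_rotvec(c['rotation']).as_matrix()/; s/np.array(c\['rotation'\]).T/R.from_rotvec(c['rotation']).as_matrix().T/" h.py; python3 -c "
import cv2
for n in('scene','side'):
    cv2.imwrite(f'pics/{n}0b.png',cv2.resize(cv2.imread(f'pics/{n}0.png'),(784,588),interpolation=cv2.INTER_CUBIC))"
```

```text
(no output)
```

View pics/scene0.png

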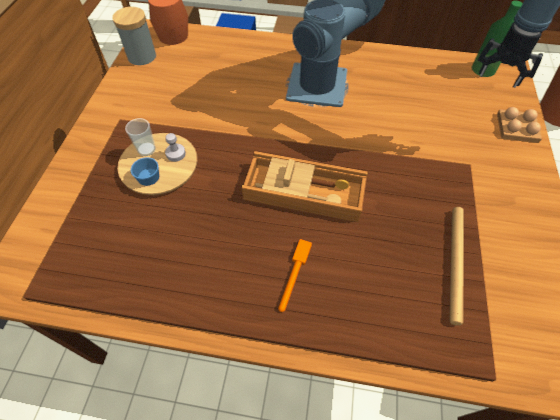

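View pics/side0.png

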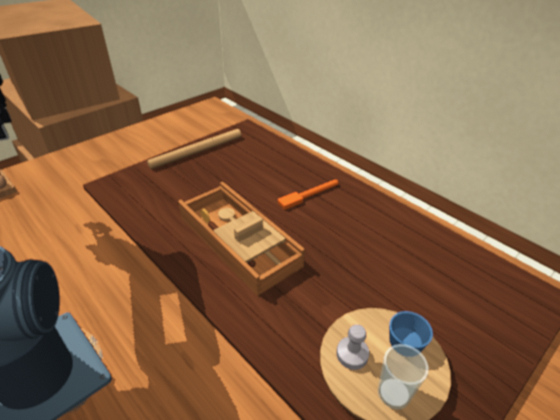

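```bash
python3 -c "
import cv2,numpy as np
a=cv2.imread('pics/scene0.png')[145:225,235:375]; b=cv2.imread('pics/side0.png')[180:295,170:310]
a=cv2.resize(a,(700,400),interpolation=cv2.INTER_CUBIC)
cv2.imwrite('pics/za.png',a)
cv2.imwrite('pics/zb.png',cv2.resize(b,(700,575),interpolation=cv2.INTER_CUBIC))"
```

```text
(no output)
```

View pics/za.png

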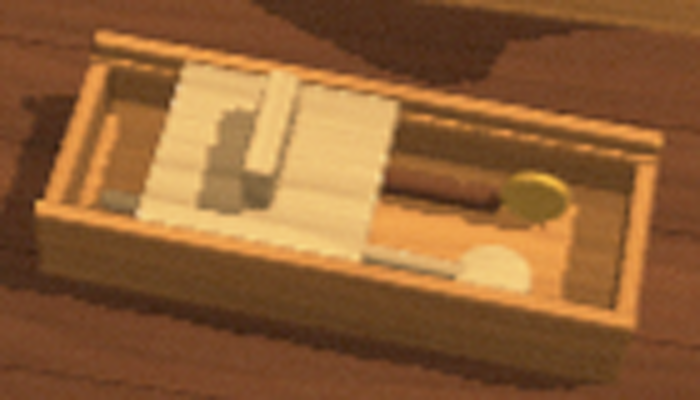

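View pics/zb.png

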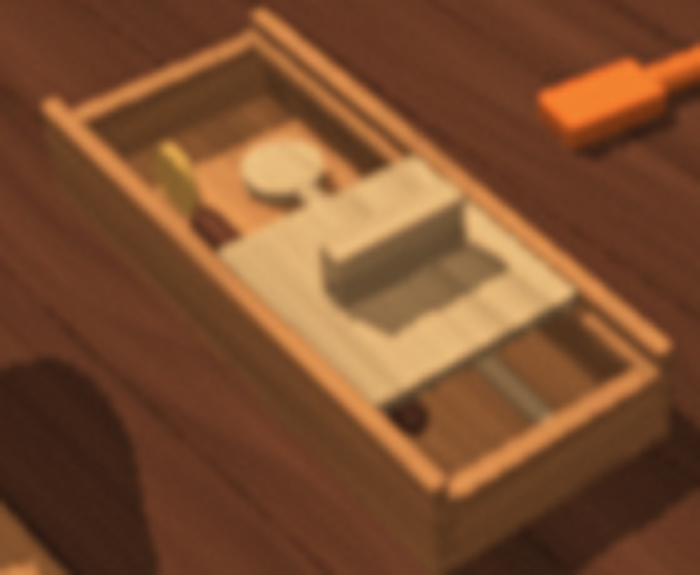

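The scene crop shows the tray with its top corners near zoom px (95,33), (662,135), (634,325), (38,203), and the handle top centred near (273,122). In the side crop the handle top is near (393,222), and the cover stands near the turntable end.

```bash
python3 - <<'E'
from h import *
A=ctrl.read_camera("scene");B=ctrl.read_camera("side")
fa=lambda p:(235+(p[0]+.5)/5-.5,145+(p[1]+.5)/5-.5); fb=lambda p:(170+(p[0]+.5)/5-.5,180+(p[1]+.5)/5-.5)
for nm,c,f,pts in(("scene",A,fa,[(95,33),(662,135),(634,325),(38,203)]),("side",B,fb,[(437,492),(45,100),(258,10),(670,350)])):
    P=np.array([onz(c,*f(p),80) for p in pts]); ctr=P.mean(0)
    print(nm,P.round(0)[:,:2].tolist(),ctr.round(1), 'L',[np.linalg.norm(P[i]-P[(i+1)%4]).round() for i in range(4)])
    e=(P[1]-P[0])+(P[2]-P[3]); print('axis from +y deg',np.degrees(np.arctan2(-e[0],e[1])))
print('handle top', onz(A,*fa((273,122)),113), onz(B,*fb((393,222)),113))
print('handle corners',[onz(A,*fa(p),113).round(0)[:2].tolist() for p in[(268,70),(298,72),(278,178),(248,170)]],[onz(B,*fb(p),113).round(0)[:2].tolist() for p in[(323,245),(440,182),(465,198),(335,262)]])
s=ctrl.read_state();print(R.from_rotvec(s['tcp_rot']).as_matrix().round(3))
E
```

```text
scene [[425.0, -147.0], [445.0, 193.0], [579.0, 184.0], [554.0, -153.0]] [500.7  19.   80. ] L [np.float64(341.0), np.float64(135.0), np.float64(338.0), np.float64(130.0)]
axis from +y deg -3.812234732123888
side [[425.0, -151.0], [449.0, 190.0], [580.0, 180.0], [559.0, -159.0]] [503.3  15.   80. ] L [np.float64(342.0), np.float64(132.0), np.float64(340.0), np.float64(134.0)]
axis from +y deg -3.7646792468619847
handle top [499.99261668 -28.0248828  113.        ] [498.9348463  -35.34236284 113.        ]
handle corners [[463.0, -37.0], [462.0, -20.0], [538.0, -19.0], [536.0, -36.0]] [[465.0, -26.0], [534.0, -28.0], [535.0, -45.0], [462.0, -39.0]]
[[-0.94   0.341 -0.001]
 [ 0.341  0.94  -0.001]
 [ 0.    -0.001 -1.   ]]
```

>>> apply_moves(rows="0 0 0 -0.03 -0.0255 0.003 1;0 0 -0.01 -0.06 -0.051 0.006 1;0 0 -0.03 -0.09 -0.0765 0.009 1;0 0 -0.045 -0.12 -0.102 0.012 1;0 0 -0.06 -0.15 -0.1275 0.015 1;0 0 -0.075 -0.18 -0.153 0.018 1;0 0 -0.0895 -0.21 -0.1785 0.021 1;0 0 -0.0895 -0.24 -0.204 0.024 1")

```text
t: 0.87
tool_pos: [343.9, 241.8, 221.2]
tcp_rot: [0.1, 3.14, 0.0]
force: [0.8, 0.3, 0.0]
gripper_width: 85.3
grasp_force: 0.0
```

```bash
cat >> h.py <<'E'
def go(x,y,z,yaw=-3.8):
    s=ctrl.read_state(); M=R.from_rotvec(s['tcp_rot'])
    a=np.radians(yaw); ty=np.array([-np.sin(a),np.cos(a),0]); tz=np.array([0,0,-1.]); T=R.from_matrix(np.c_[np.cross(ty,tz),ty,tz])
    print('t',s['t'],'pos',s['tool_pos'].round(1),'F',s['force'].round(2),'w',round(s['gripper_width'],1),'q',s['qpos'].round(2))
    print('turn',((M.inv()*T).as_rotvec()/np.pi).round(4),'shift',(M.inv().apply(np.array([x,y,z])-s['tool_pos'])/1000).round(4))
E
python3 -c "
from h import *
go(500,-31.5,200)"
```

```text
t 0.8667 pos [343.9 241.8 221.2] F [0.78 0.34 0.02] w 85.3 q [ 0.35  0.04  1.86 -0.    1.24 -1.16]
turn [0.     0.0001 0.0008] shift [-0.1732 -0.2628  0.0213]
```

>>> apply_moves(rows="0 0 0 -0.022 -0.033 0.003 1;0 0 0 -0.044 -0.066 0.006 1;0 0 0 -0.066 -0.1 0.009 1;0 0 0 -0.088 -0.133 0.012 1;0 0 0 -0.11 -0.166 0.015 1;0 0 0 -0.132 -0.2 0.018 1;0 0 0 -0.154 -0.232 0.021 1;0 0 0 -0.173 -0.262 0.021 1")

```text
t: 1.53
tool_pos: [499.3, -31.7, 199.7]
tcp_rot: [-0.106, -3.139, -0.0]
force: [1.5, 0.4, 0.6]
gripper_width: 85.7
grasp_force: 0.0
```

```bash
python3 -c "
from h import *
go(500,-31.5,100)
c=ctrl.read_camera('wrist');cv2.imwrite('pics/w1.png',c['img']);print(c['mount'],c['fx'],c['cx'],c['cy'])
go(500,-31.5,100)"
```

```text
t 1.5333 pos [499.3 -31.7 199.7] F [1.45 0.39 0.56] w 85.7 q [-0.29  0.21  1.72 -0.    1.22 -1.79]
turn [ 0.     -0.0002 -0.0004] shift [-0.0008  0.0003  0.0997]
[[-2.72650907e-04  9.45374655e-01  3.25985718e-01  8.46731701e+01]
 [ 9.99999936e-01  1.82893685e-04  3.05988360e-04 -3.19262066e-01]
 [ 2.29652911e-04  3.25985780e-01 -9.45374644e-01 -1.29456560e+02]
 [ 0.00000000e+00  0.00000000e+00  0.00000000e+00  1.00000000e+00]] 347.7686459678737 278.0773174472218 205.01912868518176
t 1.5833 pos [502.9 -37.2 200.1] F [ 4.99 -6.26  1.79] w 85.4 q [-0.29  0.21  1.71 -0.    1.21 -1.79]
turn [-0.0013  0.0011 -0.0011] shift [0.0036 0.0059 0.1   ]
```

View pics/w1.png

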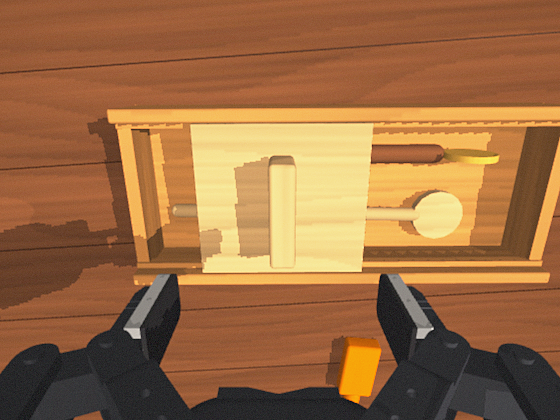

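The wrist view shows the handle upright near px (282,212), square between the jaws. It sits about 3 mm to the tool's +y, so I descend with a small correction.

>>> apply_moves(rows="0 0 0 0 0 0 1;0 0 0 0.003 0.0025 0.02 1;0 0 0 0.003 0.0025 0.04 1;0 0 0 0.003 0.0025 0.06 1;0 0 0 0.003 0.0025 0.08 1;0 0 0 0.003 0.0025 0.09 1;0 0 0 0.003 0.0025 0.098 1;0 0 0 0.003 0.0025 0.1 1")

```text
t: 2.25
tool_pos: [495.0, -26.0, 99.4]
tcp_rot: [-0.103, -3.138, -0.001]
force: [-0.1, 0.4, -0.3]
gripper_width: 85.1
grasp_force: 0.0
```

>>> apply_moves(rows="0 0 0 0 0 0 0.6;0 0 0 0 0 0 0.5;0 0 0 0 0 0 0.4;0 0 0 0 0 0 0.3;0 0 0 0 0 0 0.2;0 0 0 0 0 0 0;0 0 0 0 0 0 0;0 0 0 0 0 0 0")

```text
t: 2.92
tool_pos: [496.3, -27.0, 101.1]
tcp_rot: [0.104, 3.139, -0.001]
force: [-1.6, -0.1, 6.0]
gripper_width: 16.6
grasp_force: 58.7
```

>>> apply_moves(rows="0 0 0 0 0 0 0;0 0 0 0 0 0 0;0 0 0 0 0 0 0;0 0 0 0 0 0 0;0 0 0 0 0 0 0;0 0 0 0 0 0 0;0 0 0 0 0 0 0;0 0 0 0 0 0 0")

```text
t: 3.58
tool_pos: [496.3, -27.0, 101.1]
tcp_rot: [0.104, 3.139, -0.001]
force: [-1.5, -0.4, 5.7]
gripper_width: 17.2
grasp_force: 58.7
```

```bash
python3 -c "
from h import *
go(500,-31.5,100); print(ctrl.read_state()['grasp_force'],ctrl.read_state()['wrist_torque'])
c=ctrl.read_camera('wrist');cv2.imwrite('pics/w2.png',c['img'])"
```

```text
t 3.5833 pos [496.3 -27.  101.1] F [-1.53 -0.37  5.74] w 17.2 q [-0.28  0.31  1.85 -0.    0.97 -1.78]
turn [-0.0002  0.0004 -0.    ] shift [-0.004  -0.0042  0.0011]
58.733171224594116 [-0.07959839  0.24390794  0.1813847 ]
```

View pics/w2.png

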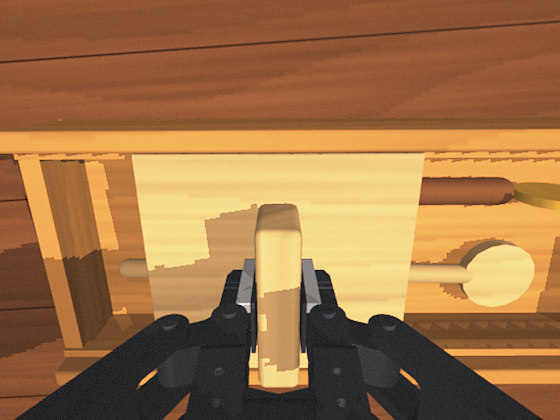

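The handle is gripped, at about px (280,300), with the cover clear all round. Now I slide along tool +y.

>>> apply_moves(rows="0 0 0 0 0.003 0 0;0 0 0 0 0.006 0 0;0 0 0 0 0.009 0 0;0 0 0 0 0.012 0 0;0 0 0 0 0.015 0 0;0 0 0 0 0.018 0 0;0 0 0 0 0.021 0 0;0 0 0 0 0.024 0 0")

```text
t: 4.3
tool_pos: [497.7, -3.2, 101.1]
tcp_rot: [0.104, 3.139, -0.002]
force: [-2.3, -1.5, 6.6]
gripper_width: 16.9
grasp_force: 58.9
```

>>> apply_moves(rows="0 0 0 0 0.001 0 0;0 0 0 0 0.002 0 0;0 0 0 0 0.003 0 0;0 0 0 0 0.004 0 0;0 0 0 0 0.005 0 0;0 0 0 0 0.006 0 0;0 0 0 0 0.007 0 0;0 0 0 0 0.008 0 0")

```text
t: 4.97
tool_pos: [498.2, 4.7, 101.1]
tcp_rot: [0.104, 3.139, -0.002]
force: [-2.4, -1.6, 5.8]
gripper_width: 17.0
grasp_force: 59.0
```

>>> apply_moves(rows="0 0 0 0 0.001 0 0;0 0 0 0 0.002 0 0;0 0 0 0 0.003 0 0;0 0 0 0 0.004 0 0;0 0 0 0 0.005 0 0;0 0 0 0 0.006 0 0;0 0 0 0 0.007 0 0;0 0 0 0 0.007 0 0")

```text
t: 5.63
tool_pos: [498.7, 11.9, 101.1]
tcp_rot: [0.104, 3.139, -0.001]
force: [-2.2, -1.5, 6.0]
gripper_width: 16.9
grasp_force: 59.0
```

>>> apply_moves(rows="0 0 0 0 0.001 0 0;0 0 0 0 0.002 0 0;0 0 0 0 0.003 0 0;0 0 0 0 0.004 0 0;0 0 0 0 0.005 0 0;0 0 0 0 0.006 0 0;0 0 0 0 0.007 0 0;0 0 0 0 0.007 0 0")

```text
t: 6.3
tool_pos: [499.1, 18.9, 101.1]
tcp_rot: [0.104, 3.139, -0.001]
force: [-2.7, -0.6, 6.8]
gripper_width: 17.2
grasp_force: 59.0
```

>>> apply_moves(rows="0 0 0 0 0.001 0 0;0 0 0 0 0.002 0 0;0 0 0 0 0.003 0 0;0 0 0 0 0.004 0 0;0 0 0 0 0.005 0 0;0 0 0 0 0.006 0 0;0 0 0 0 0.007 0 0;0 0 0 0 0.007 0 0")

```text
t: 6.97
tool_pos: [499.5, 25.9, 101.1]
tcp_rot: [0.104, 3.139, -0.001]
force: [-2.3, -0.4, 7.0]
gripper_width: 16.7
grasp_force: 59.1
```

>>> apply_moves(rows="0 0 0 0 0.001 0 0;0 0 0 0 0.002 0 0;0 0 0 0 0.003 0 0;0 0 0 0 0.004 0 0;0 0 0 0 0.005 0 0;0 0 0 0 0.006 0 0;0 0 0 0 0.007 0 0;0 0 0 0 0.007 0 0")

```text
t: 7.63
tool_pos: [500.0, 32.9, 101.1]
tcp_rot: [0.104, 3.139, -0.001]
force: [-3.7, -1.7, 6.4]
gripper_width: 17.0
grasp_force: 59.1
```

>>> apply_moves(rows="0 0 0 0 0.001 0 0;0 0 0 0 0.002 0 0;0 0 0 0 0.003 0 0;0 0 0 0 0.004 0 0;0 0 0 0 0.005 0 0;0 0 0 0 0.006 0 0;0 0 0 0 0.007 0 0;0 0 0 0 0.007 0 0")

```text
t: 8.3
tool_pos: [500.4, 39.9, 101.0]
tcp_rot: [0.104, 3.139, -0.001]
force: [-3.3, -1.5, 7.9]
gripper_width: 17.0
grasp_force: 59.1
```

>>> apply_moves(rows="0 0 0 0 0.001 0 0;0 0 0 0 0.002 0 0;0 0 0 0 0.003 0 0;0 0 0 0 0.004 0 0;0 0 0 0 0.005 0 0;0 0 0 0 0.006 0 0;0 0 0 0 0.007 0 0;0 0 0 0 0.007 0 0")

```text
t: 8.97
tool_pos: [500.8, 46.2, 101.1]
tcp_rot: [0.104, 3.14, -0.003]
force: [-3.0, -3.9, 6.7]
gripper_width: 16.8
grasp_force: 59.1
```

The force is rising and the tool now lags its target, so this looks like the start of the tight spot. I take small steps.

>>> apply_moves(rows="0 0 0 0 0.0005 0 0;0 0 0 0 0.001 0 0;0 0 0 0 0.0015 0 0;0 0 0 0 0.002 0 0;0 0 0 0 0.002 0 0;0 0 0 0 0.002 0 0;0 0 0 0 0.002 0 0;0 0 0 0 0.002 0 0")

```text
t: 9.63
tool_pos: [500.9, 47.5, 101.1]
tcp_rot: [0.104, 3.14, -0.004]
force: [-2.9, -7.0, 7.7]
gripper_width: 16.9
grasp_force: 59.2
```

>>> apply_moves(rows="0 0 0 0 0.0005 0 0;0 0 0 0 0.0005 0 0;0 0 0 0 0.0005 0 0;0 0 0 0 0.0005 0 0;0 0 0 0 0.0005 0 0;0 0 0 0 0.0005 0 0;0 0 0 0 0.0005 0 0;0 0 0 0 0.0005 0 0")

```text
t: 10.3
tool_pos: [500.9, 47.8, 101.0]
tcp_rot: [0.104, 3.14, -0.005]
force: [-4.1, -7.6, 7.3]
gripper_width: 17.1
grasp_force: 59.2
```

Clearly tight, at about 8 N in all. The tight spot begins near y ≈ 45, so I draw back about 22 mm.

>>> apply_moves(rows="0 0 0 0 -0.003 0 0;0 0 0 0 -0.006 0 0;0 0 0 0 -0.01 0 0;0 0 0 0 -0.014 0 0;0 0 0 0 -0.018 0 0;0 0 0 0 -0.021 0 0;0 0 0 0 -0.023 0 0;0 0 0 0 -0.023 0 0")

```text
t: 10.97
tool_pos: [499.6, 26.5, 101.1]
tcp_rot: [0.105, 3.139, 0.0]
force: [-1.8, -0.3, 6.4]
gripper_width: 17.0
grasp_force: 59.2
```

>>> apply_moves(rows="0 0 0 0 0 0 0;0 0 0 0 0 0 0.3;0 0 0 0 0 0 0.5;0 0 0 0 0 0 0.7;0 0 0 0 0 0 0.9;0 0 0 0 0 0 1;0 0 0 0 0 0 1;0 0 0 0 0 0 1")

```text
t: 11.63
tool_pos: [499.4, 26.6, 100.2]
tcp_rot: [-0.105, -3.14, -0.0]
force: [0.2, 0.1, -0.4]
gripper_width: 85.1
grasp_force: 0.0
```

>>> apply_moves(rows="0 0 0 0 0 0 1;0 0 0 0 0 0 1;0 0 0 0 0 -0.01 1;0 0 0 0 0 -0.03 1;0 0 0 0 0 -0.05 1;0 0 0 0 0 -0.08 1;0 0 0 0 0 -0.1 1;0 0 0 0 0 -0.1 1")

```text
t: 12.3
tool_pos: [502.2, 26.3, 205.7]
tcp_rot: [0.104, 3.131, -0.002]
force: [1.2, -0.1, 0.9]
gripper_width: 84.9
grasp_force: 0.0
```

>>> apply_moves(rows="0 0 0 0 0 0 1;0 0 0 0 0 0 1;0 0 0 0 0 0 1;0 0 0 0 0 0 1;0 0 0 0 0 0 1;0 0 0 0 0 0 1;0 0 0 0 0 0 1;0 0 0 0 0 0 1")

```text
t: 12.97
tool_pos: [499.4, 26.6, 200.1]
tcp_rot: [-0.105, -3.139, -0.0]
force: [-0.1, 0.2, 0.7]
gripper_width: 85.4
grasp_force: 0.0
```

```bash
python3 -c "
from h import *
go(501,25,200)
c=ctrl.read_camera('wrist');cv2.imwrite('pics/w3.png',c['img'])"
```

```text
t 12.9667 pos [499.4  26.6 200.1] F [-0.1   0.19  0.75] w 85.4 q [-0.17  0.21  1.72  0.    1.22 -1.67]
turn [ 0.     -0.0002 -0.0001] shift [-0.0017 -0.0015  0.0001]
```

View pics/w3.png

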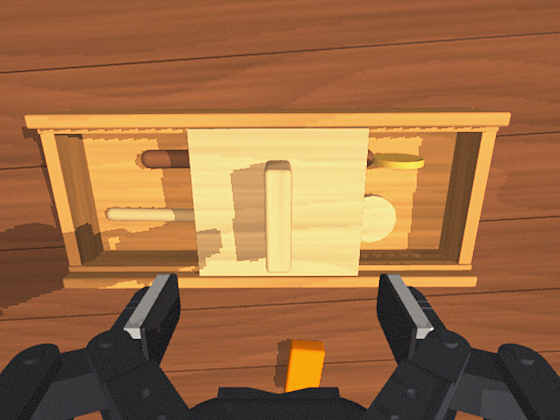

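The handle is at px (278,216), centred under the open, clear jaws, so the cover stands about 19 mm back from the tight spot. Brush and tray are undisturbed.

```bash
python3 -c "
from plant import ctrl
print(ctrl.finish_job())"
```

```text
the job is handed in; nothing more can be done
None
```

The cover went clearly tight about 75 mm along from where I gripped it, at roughly 8 N in all; I drew it back about 2 cm, let go and handed the job in, with no verdict shown.

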